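Uncouple the hose-tail nipple

ROBOT

A 7-joint arm with a two-finger parallel gripper is mounted at the origin on a cart in front of the work surface, level with it; the furniture and walls round the work are solid. World frame = base frame: x ahead of the robot, y to its left, z up, the work surface at z = 0. Lengths are in mm, angles in rad, forces in N, time in s.
With the tool pointing down it reaches from about 400 to 875 mm from the base axis. Payload 6.5 kg.
Tool frame: the origin (TCP) lies between the finger pads; the fingertips stand 14 mm ahead of it and the grasp point (between the pads) lies 5 mm behind it; y points along the fingers, x is the direction in which the jaws open and shut, and the axes are right-handed (so a half turn about y gives the same grasp; the last joint's range is limited). The gripper opens to 88 mm and grips with 3 to 60 N. Pads are 18 mm wide; open, the fingers measure 123 mm over their backs; the gripper's body (75 mm by 187 mm) begins 45 mm behind the grasp point.
Start: joints at [-1.261, 0.536, -0.004, 1.538, 0.003, 1.067, -0.071], TCP at [238.555, 604.633, 252.716] pointing down, gripper open.
Joint ranges: [-2.7, 2.7], [-0.37, 2.16], [-1.27, 1.26], [0.24, 2.4], [-1.31, 4.45], [0.19, 1.91], [-2.76, 2.76]. Speed limits (rad/s): [2.39, 2.39, 3.14, 3.14, 3.14, 3.14, 3.14].

INTERFACE

Orientations are given as a unit quaternion [w, x, y, z].
In Python, from plant import monitor, snapshot, get_calibration, workorder gives the robot as it stands. The module is installed in compiled form; this text tells all that it offers.
- The arm moves only by the tool send_rows, never from a script. Its argument "commands" is one flat list of numbers, 7 for each row, row after row: the shift along the tool's x, y, z in mm, then the turn, a rotation vector about the tool's x, y, z in rad, then the gripper's target within -1 to 1 (shut at 1, half-way at 0, fully open at -1). A call has 1 to 8 rows; each row shifts and turns the commanded pose from where the row before left it, along the tool's axes as they then stand; what a row does not reach is not made up. A row lasts 1/12 s, in which the tool goes at most 41.7 mm and 7.16 degrees, less where a joint would pass 70% of its speed; a pose out of reach is approached as far as the arm can. A call is refused whole if a number of a shift passes 41.7 or a number of a turn 0.125, either way. A call with a gripper value outside its range is refused whole. The fingers move at their own pace and stop on an object; "squeeze" is the grip in N (left out, the last holds). Time passes only in rows, so rows that do not move let the fingers close. It gives the time, the measured TCP pose, the force and the opening at its end, in the units of the state.
- monitor.get_obs(): the state, without advancing time (a new reading comes with each control period).
- snapshot(name): name is "scene" or "top" or "wrist"; returns the picture (400x640x3 uint8, red, green, blue); there is no depth.
- get_calibration(name): a dict with "vertical_fov" (degrees; the focal length in pixels is half the picture's height over the tangent of half this angle, whatever the lens; pixels are square), "cx", "cy" (the principal point, pixels), "D" ([k1, k2, p1, p2, k3] as OpenCV has them; the pictures are not rectified), "rvec" (rotation vector, rad) and "tvec" (3), from world to camera coordinates, as OpenCV has them; the wrist camera has in their place "tool_from_camera" (4x4, takes a point from camera to tool coordinates, whose origin is the TCP and whose axes are the tool frame's). Camera axes: x right, y down, z forward; pixel columns grow to the right and rows downward; lengths in mm; the calibration is good to about 2 mm. A picture is of the moment at which its call begins: read the wrist's pose just before it. get_calibration takes no time and is no camera call.
- workorder.hand_in(): hands the job in, once; it reports no verdict.
The state is a dict: "time_s": time; "joints": joint angles; "qd": joint speeds; "joint_efforts": joint torques, N m; "tcp_pos": TCP position; "tool_rot": TCP orientation; "force": force on the tool from outside, world axes, zero at the start; "torque": the same for the moment, N m; "gripper_width": finger opening in mm.
Only numpy, scipy, OpenCV 4.12 (cv2) and the standard library are available. Lean on these libraries where they do the work, as an engineer would, in place of code of your own. Each camera call takes 0.05 s, during which the arm holds its last target. There are 200 camera calls.

TASK

Two upright quick couplings stand on the bench, one holding a nipple with a thin ribbed hose tail on top, the other a blanking plug with a flat mushroom head. Take out the hose-tail nipple: with the fingers straddling it push its coupling's sprung sleeve nearly fully down, pinch the nipple while the sleeve is down, and draw it straight up out so that the sleeve snaps back up; then set the nipple in the open tray and let go. Leave the blanking plug seated in its coupling.

Things in the scene. Friction and masses are not known exactly. Their poses are not given: they have to be found in the camera images.
- nipple: Steel nipple with ribbed hose tail, 78 mm tall, 84 to 168 g. Origin on its axis (z up), 46 mm above its foot; the round grip, 22 mm in diameter, runs 16 mm below to 16 mm above it. Seated: origin 70 mm, foot 24 mm above the bench; locked: it has 7 mm of play. Sleeve 8 to 11 mm down frees it; gripped then, it may rise together with the sleeve and will not relock. Clear after rising 45 mm.
- sleeve (a joint): Travel (m) of the sprung sleeve round the nipple along its slanted guide: 0 home (up), 0.0141 fully pushed (11 mm down, 9 mm sideways); 0.0115 is 9 mm down. Its top is a flat ring, 63 mm outer and 32 mm inner diameter (4 mm off-centre), face 68 mm above the bench at home (2 mm below the nipple's origin): press on both sides of the nipple, from any yaw. Takes 4 to 12 N; springs back by itself.
- tray: Open aluminium tray fixed on the bench, 140 mm (its x) by 180 mm (its y), 22 mm high, walls and floor 4 mm thick. Origin at the centre of its underside, z up.
- plug: Steel blanking plug in the other, identical coupling, to be left there. Like the nipple up to the top of the grip, but with a flat mushroom head 35 mm in diameter and 8 mm thick instead of the hose tail. Origin on its axis, 70 mm above the bench.
Mind the look-alikes: they are no part of the job. Leave any blue look-alike of the nipple alone. What is shaped like the part that bears sleeve but yellow is not meant.

How it is judged:
By the outcome, as a careful person would: the job done as asked, in the order asked, and still so for the second after the job is handed in, with the robot touching nothing.
It also fails if it takes over 40 s, if anything falls off the work surface, if the arm or the gripper's body presses on something with over 40 N, if the wrist force passes 120 N, or if a joint passes its speed limit or range.

## Working session

There is one attempt and no reset: what is moved stays moved. The work goes in short steps, Python scripts to look and compute and a tool call to move; the robot and the scene stay as the last step left them, time stands still between calls to the robot, and variables do not carry over. Pictures are saved under pics/ and viewed, about 8 in all and at most 12, crops included, and the job is handed in when it is done.

Besides the shell and the picture viewer there is one more tool, called after "Call:" as name(argument=value, ...) on one line, values as JSON. send_rows: Moves the arm, as the interface text tells. Its arguments: {"type":"object","properties":{"commands":{"type":"array","items":{"type":"number"}},"squeeze":{"type":"number"}},"required":["commands"]}

```bash
mkdir -p pics; cat > h.py <<'E'
import numpy as np, cv2
from plant import monitor, snapshot, get_calibration, workorder
from scipy.spatial.transform import Rotation as R
def rot(q): return R.from_quat([q[1],q[2],q[3],q[0]]).as_matrix()
def cam(name,obs=None):
    c=get_calibration(name); f=200/np.tan(np.radians(c["vertical_fov"])/2)
    K=np.array([[f,0,c["cx"]],[0,f,c["cy"]],[0,0,1.]]); D=np.array(c["D"],float)
    if "rvec" in c:
        Rc=cv2.Rodrigues(np.array(c["rvec"],float))[0]; t=np.array(c["tvec"],float).ravel()
    else:
        T=np.array(c["tool_from_camera"]); Rt=rot(obs["tool_rot"])
        Rw=Rt@T[:3,:3]; o=Rt@T[:3,3]+np.array(obs["tcp_pos"]); Rc=Rw.T; t=-Rc@o
    return K,D,Rc,t
def ray(C,uv):
    K,D,Rc,t=C; p=cv2.undistortPoints(np.array([[uv]],float),K,D).ravel()
    return -Rc.T@t, Rc.T@np.array([p[0],p[1],1.])
def onz(C,uv,z):
    o,d=ray(C,uv); return o+d*(z-o[2])/d[2]
def proj(C,P):
    K,D,Rc,t=C; return cv2.projectPoints(np.array(P,float).reshape(-1,1,3),cv2.Rodrigues(Rc)[0],t,K,D)[0].reshape(-1,2)
def tri(rays):
    A=0;b=0
    for o,d in rays:
        d=d/np.linalg.norm(d);M=np.eye(3)-np.outer(d,d);A=A+M;b=b+M@o
    return np.linalg.solve(A,b)
E
python3 - <<'E'
from h import *
o=monitor.get_obs();print(o)
ims=[]
for n in("scene","top","wrist"):
    im=snapshot(n);cv2.imwrite(f"pics/{n}0.png",im[...,::-1]);C=cam(n,o);print(n,-C[2].T@C[3],C[2][2],C[0][0,0])
E
```

```text
{'time_s': 0.0, 'joints': array([-1.26119031,  0.53716945, -0.00444031,  1.53882429,  0.00262922,
        1.06726475, -0.07118946]), 'qd': array([-0.00017345, -0.0010116 , -0.00159133,  0.00217532, -0.00164527,
       -0.00023544,  0.00036851]), 'joint_efforts': array([-4.84109260e-04, -5.70971847e+01,  9.90692228e-01, -2.51605296e+01,
       -5.61578502e-02,  1.77769689e-02,  1.49090524e-04]), 'tcp_pos': array([238.37819391, 604.11025143, 251.8559391 ]), 'tool_rot': array([-0.58420715,  0.58495083,  0.39737371, -0.39828216]), 'force': array([-0.55551552, -0.0510581 , -0.20159614]), 'torque': array([ 0.0171799 , -0.02097607,  0.00492855]), 'gripper_width': 88.11065770262054}
scene [  62.77479418 -591.401752    469.73444635] [ 0.43532854  0.81037523 -0.39214927] 486.68787653583377
top [ 425.88781141  212.97856889 1058.18191883] [ 0.08484656 -0.00553299 -0.99637867] 515.7323015156582
wrist [166.63379847 632.78062924 383.354791  ] [ 0.28349164 -0.11340615 -0.95224552] 319.75939337312326
```

View pics/scene0.png

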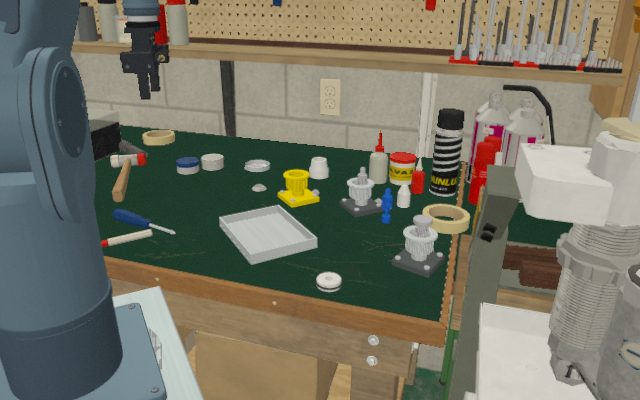

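View pics/top0.png

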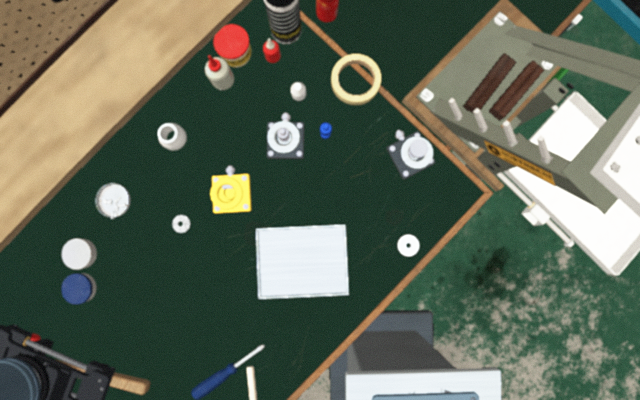

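```bash
python3 - <<'E'
from h import *
s=cv2.imread("pics/scene0.png");t=cv2.imread("pics/top0.png")
r=lambda im,x,y,w,h:cv2.resize(im[y:y+h,x:x+w],(400,300),interpolation=cv2.INTER_CUBIC)
a=np.vstack([np.hstack([r(s,326,156,80,60),r(s,380,210,80,60)]),np.hstack([r(t,250,108,80,60),r(t,375,125,80,60)])])
cv2.imwrite("pics/crop1.png",a)
S=cam("scene");T=cam("top")
for n,uv,us,z in(("nip",(284,132),(363,169),102),("plug",(418,148),(423,222),94)):
    print(n,onz(T,uv,z),onz(S,us,z),tri([ray(T,uv),ray(S,us)]))
# tray corners rim
for uv in((256,228),(346,225),(349,294),(258,298)):print(onz(T,uv,22))
E
```

```text
nip [626.42531318 273.40922398 102.        ] [621.21502889 261.90621797 102.        ] [628.01064352 273.41617741  97.08079854]
plug [594.72103162  19.63337173  94.        ] [583.49866033   2.9916236   94.        ] [596.38115069  17.74445871  84.67737553]
[448.32889279 335.88466911  22.        ]
[452.26047879 155.09556908  22.        ]
[314.72784217 151.1984785   22.        ]
[308.86336968 332.56904814  22.        ]
```

View pics/crop1.png

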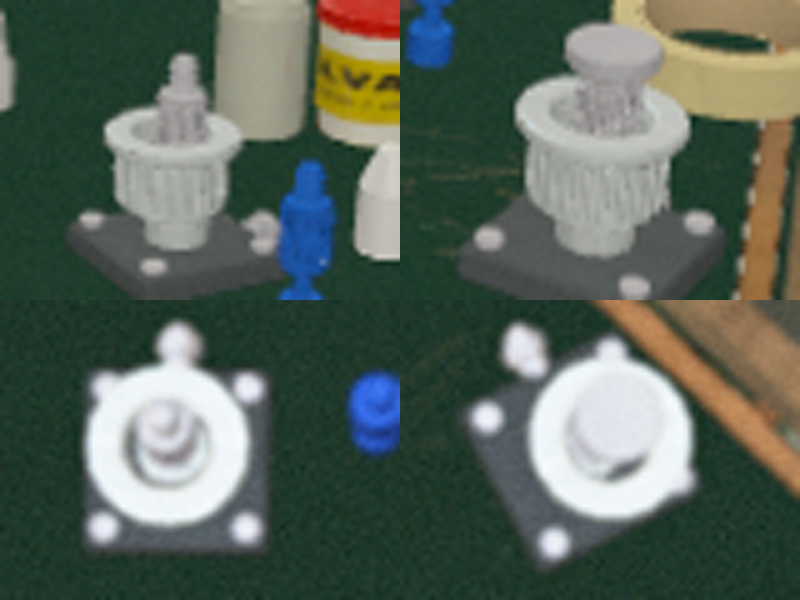

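Candidates: hose-tail nipple in its grey coupling (top 285,138 / scene 361,190). That's the target. Look-alikes are the plug with mushroom head (top 415,150 / scene 420,245), the blue nipple (top 326,130 / scene 387,205) and the yellow coupling (top 231,193 / scene 298,188). The crop confirms a ribbed stepped tail on the left and a flat mushroom head on the right. Tray rim corners measure about 138×180 mm, which fits. I'm moving above the nipple now.

Call:
send_rows(commands=[-11.8,0,-34.5,0,0,0,-1,-11.8,0,-34.5,0,0,0,-1,-11.8,0,-34.5,0,0,0,-1,-11.8,0,-34.5,0,0,0,-1,-11.8,0,-34.5,0,0,0,-1,-11.8,0,-34.5,0,0,0,-1,-11.8,0,-34.5,0,0,0,-1], squeeze=40)

```text
time_s: 0.73
tcp_pos: [433.9, 437.7, 252.6]
tool_rot: [-0.585, 0.585, 0.398, -0.398]
force: [-0.1, 0.1, -0.7]
gripper_width: 88.0
```

Call:
send_rows(commands=[-11.8,0,-34.5,0,0,0,-1,-11.8,0,-34.5,0,0,0,-1,-11.8,0,-34.5,0,0,0,-1,-11.8,0,-34.5,0,0,0,-1,-11.8,0,-34.5,0,0,0,-1,-11.8,0,-34.5,0,0,0,-1,-11.8,0,-34.5,0,0,0,-1,0,0,0,0,0,0,-1])

```text
time_s: 1.4
tcp_pos: [632.9, 264.7, 252.4]
tool_rot: [-0.584, 0.589, 0.395, -0.395]
force: [-0.8, -1.7, 0.0]
gripper_width: 88.2
```

```bash
python3 - <<'E'
from h import *
o=monitor.get_obs();print(o["time_s"],o["tcp_pos"],rot(o["tool_rot"]).round(3),o["qd"].round(3),o["joints"].round(2),o["force"])
im=snapshot("wrist");cv2.imwrite("pics/w1.png",im[...,::-1])
C=cam("wrist",o);print(proj(C,[[627,273,102],[627,273,68]]))
E
```

```text
1.4 [632.94357051 264.73226292 252.37375532] [[ 0.376  0.004 -0.926]
 [ 0.926 -0.006  0.376]
 [-0.004 -1.    -0.005]] [-0.059 -0.029 -0.055  0.054 -0.019 -0.003 -0.076] [-0.53  0.6   0.11  1.44 -0.06  1.11  0.77] [-0.79609173 -1.66239361  0.0108063 ]
[[330.82475732 176.55994896]
 [330.30056326 168.45507681]]
```

View pics/w1.png

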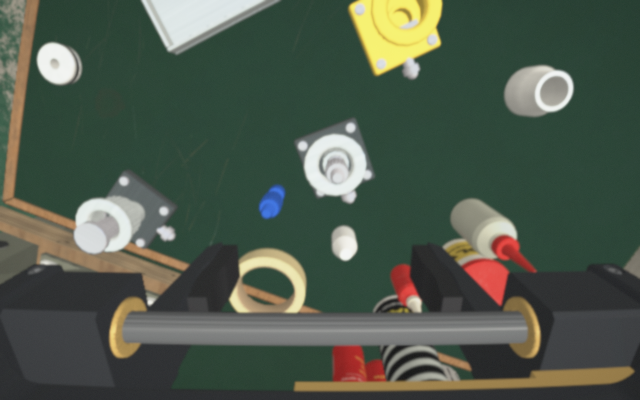

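The wrist view shows the target ring centred near (335,164) with the tail tip near (338,175), blue nipple (271,202), plug (92,236). Now settling and measuring more finely.

Call:
send_rows(commands=[0,0,0,0,0,0,-1,0,0,0,0,0,0,-1,0,0,0,0,0,0,-1])

```text
time_s: 1.7
tcp_pos: [626.0, 275.5, 252.6]
tool_rot: [0.584, -0.584, -0.398, 0.399]
force: [0.3, 0.3, 0.2]
gripper_width: 88.3
```

```bash
python3 - <<'E'
from h import *
o=monitor.get_obs();print(o["time_s"],o["tcp_pos"],rot(o["tool_rot"]).round(3).tolist(),o["force"])
im=snapshot("wrist");C=cam("wrist",o)
cv2.imwrite("pics/w2.png",im[...,::-1])
def ell(im,x0,y0,x1,y1,C,th):
    g=im[y0:y1,x0:x1].min(2);m=(g>th).astype(np.uint8)
    m=cv2.morphologyEx(m,cv2.MORPH_OPEN,np.ones((5,5),np.uint8))
    cs=max(cv2.findContours(m,0,2)[0],key=cv2.contourArea)
    e=cv2.fitEllipse(cv2.convexHull(cs));c=(e[0][0]+x0,e[0][1]+y0)
    print(e,c,onz(C,c,68))
for th in(150,180):ell(im,300,125,375,205,C,th)
t=cv2.imread("pics/top0.png")[...,::-1]
for th in(150,180):ell(t,262,115,308,165,cam("top"),th)
b=cv2.resize(im[115:215,285:385],(600,600),interpolation=cv2.INTER_CUBIC)
cv2.imwrite("pics/w2c.png",b[...,::-1])
E
```

```text
1.7 [625.97570141 275.49224045 252.58725141] [[0.365, -0.001, -0.931], [0.931, 0.001, 0.365], [0.0, -1.0, 0.001]] [0.2581891  0.29505469 0.15125738]
((28.34227752685547, 53.425697326660156), (61.55339050292969, 67.04529571533203), 126.39756774902344) (328.34227752685547, 178.42569732666016) [628.05645842 279.22473768  68.        ]
((28.47614097595215, 53.45014190673828), (60.37383270263672, 66.4478530883789), 125.1527099609375) (328.47614097595215, 178.45014190673828) [628.12986361 279.34217217  68.        ]
((21.13368034362793, 19.16952896118164), (32.482444763183594, 38.52866744995117), 2.2528088092803955) (283.13368034362793, 134.16952896118164) [629.27640877 277.26758505  68.        ]
((20.897241592407227, 19.01234245300293), (31.646162033081055, 37.6685905456543), 179.75942993164062) (282.8972415924072, 134.01234245300293) [629.59382607 277.72740505  68.        ]
```

View pics/w2c.png

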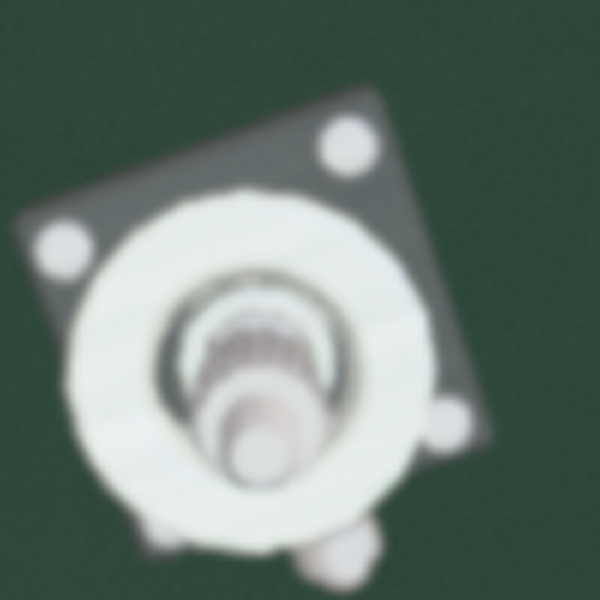

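```bash
python3 - <<'E'
from h import *
C=cam("wrist",dict(tool_rot=[.584,-.584,-.398,.399],tcp_pos=[625.98,275.5,252.59]));T=cam("top");S=cam("scene")
print("ring",onz(C,(326.8,176.8),68),onz(T,(283.3,136.9),68))
print("tip",onz(C,(328.7,190.5),102),onz(T,(283,131),102)); print("grip",onz(C,(328.3,185.8),86),onz(T,(284,133.5),86))
print("tri",tri([ray(C,(328.7,190.5)),ray(S,(362.6,168)),ray(T,(283,131))]))
# tip mask in top: brightness profile not needed; tool axes
Rt=rot([.584,-.584,-.398,.399])
for p in((627,275),(628,277)):
    print(Rt.T@(np.array([*p,100])-[625.98,275.5,252.6]))
E
```

```text
ring [625.85788633 278.10868428  68.        ] [623.86499541 276.96762731  68.        ]
tip [630.81328488 277.82734696 102.        ] [628.36554181 275.28529586 102.        ]
grip [630.61530198 277.69254039  86.        ] [626.86066288 274.43384328  86.        ]
tri [630.28729998 276.66636537  98.13641638]
[ 8.46098846e-02  1.52599054e+02 -1.25374493e+00]
[  2.31153911 152.59629149  -1.45568208]
```

Call:
send_rows(commands=[2,20,-2.4,0,0,0,0.1,0,25,0,0,0,0,0.1,0,25,0,0,0,0,0.1,0,25,0,0,0,0,0.1,0,25,0,0,0,0,0.1,0,20,0,0,0,0,0.1,0,10,0,0,0,0,0.1,0,5,0,0,0,0,0.1])

```text
time_s: 2.42
tcp_pos: [628.8, 275.2, 96.1]
tool_rot: [0.585, -0.584, -0.397, 0.399]
force: [-1.2, -0.1, 0.0]
gripper_width: 39.9
```

Call:
send_rows(commands=[0,0,0,0,0,0,0.1,0,0,0,0,0,0,0.1,0,0,0,0,0,0,0.1,0,0,0,0,0,0,0.1,0,0,0,0,0,0,0.1])

```text
time_s: 2.83
tcp_pos: [630.8, 274.9, 98.8]
tool_rot: [-0.585, 0.585, 0.398, -0.397]
force: [0.0, 0.3, -0.4]
gripper_width: 39.4
```

```bash
python3 - <<'E'
from h import *
o=monitor.get_obs();print(o["time_s"],o["tcp_pos"],rot(o["tool_rot"]).round(3).tolist(),o["force"],o["gripper_width"])
im=snapshot("wrist");t=snapshot("top")
C=cam("wrist",o);print(proj(C,[o["tcp_pos"],[629,276.5,102]]))
s=snapshot("scene");cv2.imwrite("pics/a3.png",np.vstack([np.hstack([cv2.resize(s[140:240,310:420],(400,364)),cv2.resize(t[88:188,230:340],(400,364))])])[...,::-1])
cv2.imwrite("pics/w3.png",im[...,::-1])
E
```

```text
2.8333 [630.80116013 274.93074804  98.83095316] [[0.367, 0.002, -0.93], [0.93, 0.001, 0.367], [0.001, -1.0, -0.001]] [ 0.03759742  0.25789161 -0.41039218] 39.36677428761648
[[324.09393474 271.90745658]
 [325.8520067  271.16143244]]
```

View pics/w3.png

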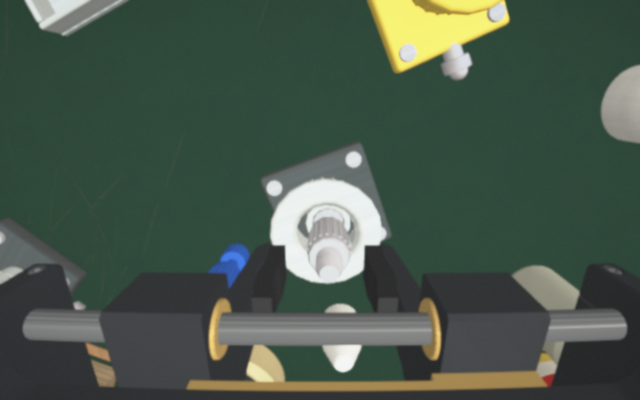

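The tip is at (329,272) and the finger mid-line at 324.5, so I need +2 mm in tool x. The fingers straddle the nipple over the ring.

Call:
send_rows(commands=[2,3,0,0,0,0,0.1,0,4,0,0,0,0,0.1,0,4,0,0,0,0,0.1,0,2,0,0,0,0,0.1,0,0,0,0,0,0,0.1,0,0,0,0,0,0,0.1,0,0,0,0,0,0,0.1])

```text
time_s: 3.57
tcp_pos: [631.0, 276.5, 84.8]
tool_rot: [-0.585, 0.585, 0.398, -0.398]
force: [-0.0, 0.7, -0.1]
gripper_width: 39.4
```

Call:
send_rows(commands=[0,1,0,0,0,0,0.1,0,1,0,0,0,0,0.1,0,1,0,0,0,0,0.1,0,1,0,0,0,0,0.1,0,1,0,0,0,0,0.1,0,0,0,0,0,0,0.1])

```text
time_s: 4.07
tcp_pos: [632.5, 276.5, 80.7]
tool_rot: [-0.584, 0.585, 0.399, -0.397]
force: [2.9, -0.5, 4.8]
gripper_width: 40.0
```

Call:
send_rows(commands=[0,1,0,0,0,0,0.1,0,1,0,0,0,0,0.1,0,1,0,0,0,0,0.1,0,0,0,0,0,0,0.1])

```text
time_s: 4.4
tcp_pos: [633.5, 276.6, 78.4]
tool_rot: [-0.584, 0.585, 0.399, -0.396]
force: [3.2, -0.1, 7.1]
gripper_width: 39.9
```

Call:
send_rows(commands=[0,1,0.5,0,0,0,0.1,0,1,0.5,0,0,0,0.1,0,1,0.5,0,0,0,0.1,0,1,0.5,0,0,0,0.1,0,0,0,0,0,0,0.1,0,0,0,0,0,0,0.1])

```text
time_s: 4.9
tcp_pos: [632.4, 277.4, 75.1]
tool_rot: [-0.584, 0.586, 0.4, -0.395]
force: [2.3, -0.9, 9.1]
gripper_width: 39.4
```

Call:
send_rows(commands=[0,1,0.5,0,0,0,0.1,0,1,0.5,0,0,0,0.1,0,0,0,0,0,0,0.1,0,0,0,0,0,0,0.1])

```text
time_s: 5.23
tcp_pos: [632.0, 277.8, 73.5]
tool_rot: [-0.584, 0.586, 0.4, -0.395]
force: [4.9, 0.0, 11.1]
gripper_width: 39.9
```

```bash
python3 - <<'E'
from h import *
o=monitor.get_obs();print(o["time_s"],o["tcp_pos"],o["force"],o["gripper_width"])
im=snapshot("wrist");t=snapshot("top");s=snapshot("scene")
r=lambda a:cv2.resize(a,(400,300),interpolation=cv2.INTER_CUBIC)
cv2.imwrite("pics/a4.png",np.hstack([r(s[155:215,321:401]),r(im[160:310,225:425])])[...,::-1])
E
```

```text
5.2333 [631.99008822 277.77866887  73.46310126] [ 4.91792413  0.02030662 11.08695482] 39.921964379015805
```

View pics/a4.png

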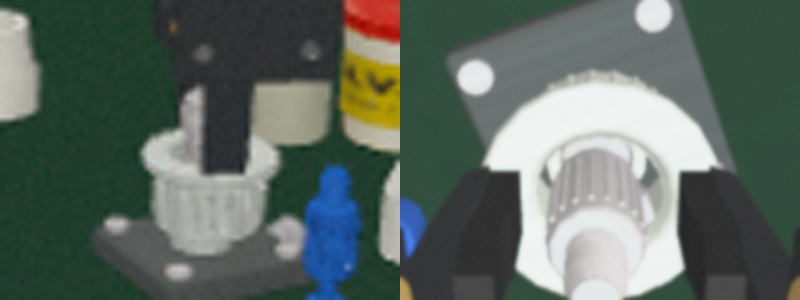

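```bash
python3 - <<'E'
from h import *
o=monitor.get_obs();Rt=rot(o["tool_rot"]);S=cam("scene");print(Rt.round(3).tolist())
p=o["tcp_pos"]
for v in([-29,14,0],[-29,0,0],[0,14,0],[-29,14,9],[-29,14,-9]):print(v,proj(S,p+Rt@np.array(v)))
print(proj(S,[[629.5,276.5,102],[629.5,276.5,86],[629.5,276.5,70]]))
E
```

```text
[[0.367, 0.008, -0.93], [0.93, 0.002, 0.367], [0.004, -1.0, -0.007]]
[-29, 14, 0] [[364.79062994 188.49477318]]
[-29, 0, 0] [[365.07308884 182.67734132]]
[0, 14, 0] [[362.40792993 183.64396539]]
[-29, 14, 9] [[360.82099329 188.62377982]]
[-29, 14, -9] [[368.75259379 188.36605111]]
[[362.65932666 166.45170679]
 [362.31631918 173.11975822]
 [361.97645585 179.71346215]]
```

Call:
send_rows(commands=[0,1,1,0,0,0,0.1,0,0.8,1,0,0,0,0.1,0,0,0,0,0,0,0.1,0,0,0,0,0,0,0.1])

```text
time_s: 5.72
tcp_pos: [630.5, 278.5, 71.9]
tool_rot: [-0.584, 0.586, 0.4, -0.395]
force: [4.8, -1.6, 10.8]
gripper_width: 39.7
```

Call:
send_rows(commands=[0,0,0,0,0,0,0.4,0,0,0,0,0,0,0.6,0,0,0,0,0,0,0.8,0,0,0,0,0,0,1,0,0,0,0,0,0,1,0,0,0,0,0,0,1], squeeze=45)

```text
time_s: 6.22
tcp_pos: [628.6, 277.6, 71.4]
tool_rot: [-0.584, 0.586, 0.399, -0.396]
force: [0.3, -3.6, 14.1]
gripper_width: 19.9
```

Call:
send_rows(commands=[0,0,0,0,0,0,1,0,0,0,0,0,0,1,0,0,0,0,0,0,1])

```text
time_s: 6.47
tcp_pos: [628.6, 277.6, 71.4]
tool_rot: [-0.584, 0.586, 0.399, -0.396]
force: [-0.4, -2.9, 14.5]
gripper_width: 19.8
```

Call:
send_rows(commands=[0,-3,0,0,0,0,1,0,-4,0,0,0,0,1,0,-5,0,0,0,0,1,0,-5,0,0,0,0,1,0,0,0,0,0,0,1])

```text
time_s: 6.88
tcp_pos: [626.7, 278.0, 86.2]
tool_rot: [-0.584, 0.585, 0.398, -0.398]
force: [2.4, -1.6, 2.0]
gripper_width: 19.7
```

Call:
send_rows(commands=[0,-6,0,0,0,0,1,0,-10,0,0,0,0,1,0,-10,0,0,0,0,1,0,-10,0,0,0,0,1,0,0,0,0,0,0,1])

```text
time_s: 7.3
tcp_pos: [627.7, 279.3, 125.2]
tool_rot: [-0.584, 0.585, 0.399, -0.396]
force: [1.3, 0.1, -1.6]
gripper_width: 19.9
```

Call:
send_rows(commands=[0,-25,0,0,0,0,1,0,-25,0,0,0,0,1,0,-20,0,0,0,0,1,0,0,0,0,0,0,1,0,0,0,0,0,0,1,0,0,0,0,0,0,1])

```text
time_s: 7.8
tcp_pos: [625.5, 278.2, 190.8]
tool_rot: [0.585, -0.584, -0.397, 0.398]
force: [-0.9, 0.4, -1.0]
gripper_width: 20.0
```

```bash
python3 - <<'E'
from h import *
o=monitor.get_obs();print(o["time_s"],o["tcp_pos"],o["force"],o["gripper_width"],rot(o["tool_rot"]).round(3).tolist())
im=snapshot("wrist");s=snapshot("scene");t=snapshot("top")
cv2.imwrite("pics/top5.png",t[...,::-1])
r=lambda a:cv2.resize(a,(400,300),interpolation=cv2.INTER_CUBIC)
cv2.imwrite("pics/a5.png",np.hstack([r(s[120:225,295:435]),r(im[100:310,180:460])])[...,::-1])
T=cam("top")
m=((t.min(2)>120)&(t.max(2).astype(int)-t.min(2)<40)).astype(np.uint8);m[:205]=0;m[315:]=0;m[:,:240]=0;m[:,365:]=0
c=max(cv2.findContours(m,0,2)[0],key=cv2.contourArea);b=cv2.boxPoints(cv2.minAreaRect(c));print(b,[onz(T,x,22).round() for x in b])
E
```

```text
7.8 [625.47358047 278.17970286 190.80098475] [-0.91612992  0.40349827 -1.03139964] 19.983241657874796 [[0.367, -0.002, -0.93], [0.93, -0.001, 0.367], [-0.001, -1.0, 0.001]]
[[254.24742 227.5668 ]
 [314.0626  224.90836]
 [317.25037 296.63333]
 [257.4352  299.29178]] [array([449., 339.,  22.]), array([453., 219.,  22.]), array([310., 215.,  22.]), array([306., 334.,  22.])]
```

View pics/a5.png

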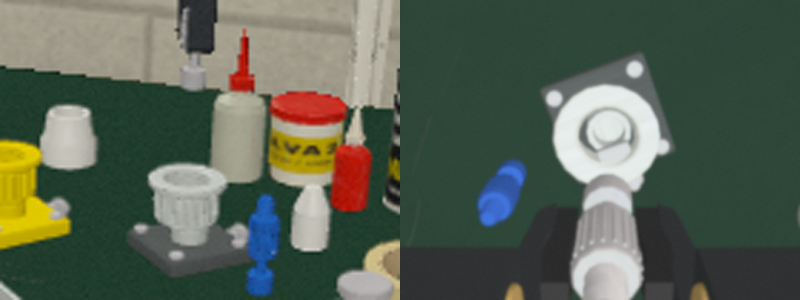

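The nipple is out and in the fingers (about 1.2 N weight), and the sleeve is back home with an empty bore. Tray centre is about (381,242). Carrying it there.

Call:
send_rows(commands=[-10,0,17,0,0,0,1,-16,0,28,0,0,0,1,-16,0,28,0,0,0,1,-16,0,28,0,0,0,1,-16,0,28,0,0,0,1,-16,0,28,0,0,0,1,-16,0,28,0,0,0,1,-12,0,20,0,0,0,1])

```text
time_s: 8.62
tcp_pos: [389.0, 243.0, 191.0]
tool_rot: [0.584, -0.584, -0.397, 0.399]
force: [-0.6, -0.6, -0.8]
gripper_width: 19.8
```

Call:
send_rows(commands=[-5,10,9,0,0,0,1,0,20,0,0,0,0,1,0,25,0,0,0,0,1,0,25,0,0,0,0,1,0,20,0,0,0,0,1,0,0,0,0,0,0,1,0,0,0,0,0,0,1,0,0,0,0,0,0,1])

```text
time_s: 9.28
tcp_pos: [382.5, 242.7, 92.5]
tool_rot: [-0.585, 0.585, 0.398, -0.398]
force: [-0.3, -0.4, -0.6]
gripper_width: 19.3
```

```bash
python3 - <<'E'
from h import *
o=monitor.get_obs();print(o["time_s"],o["tcp_pos"],o["force"],o["gripper_width"])
im=snapshot("wrist");s=snapshot("scene")
r=lambda a:cv2.resize(a,(400,300),interpolation=cv2.INTER_CUBIC)
cv2.imwrite("pics/a6.png",np.hstack([r(s[155:275,200:360]),r(im)])[...,::-1])
E
```

```text
9.2833 [382.4918955  242.6803519   92.54600614] [-0.29147485 -0.38452214 -0.61818761] 19.2813364437084
```

View pics/a6.png

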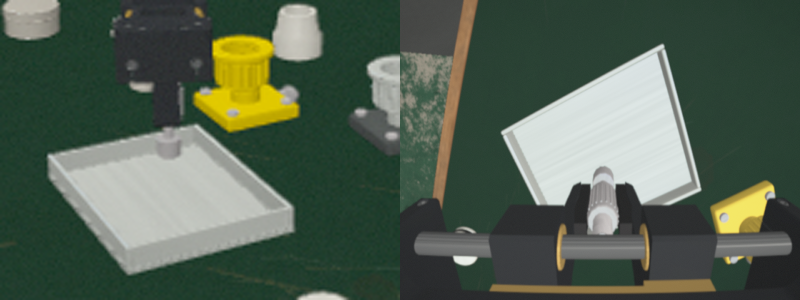

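The nipple hangs vertical over the tray interior (scene crop 168,140). Lowering until contact.

Call:
send_rows(commands=[0,12,0,0,0,0,1,0,12,0,0,0,0,1,0,8,0,0,0,0,1,0,3,0,0,0,0,1,0,0,0,0,0,0,1,0,0,0,0,0,0,1])

```text
time_s: 9.88
tcp_pos: [382.3, 242.6, 57.3]
tool_rot: [0.585, -0.585, -0.398, 0.398]
force: [0.2, 0.1, -1.4]
gripper_width: 19.6
```

Call:
send_rows(commands=[0,1,0,0,0,0,1,0,1,0,0,0,0,1,0,0,0,0,0,0,1])

```text
time_s: 10.13
tcp_pos: [382.2, 242.6, 55.1]
tool_rot: [0.585, -0.585, -0.398, 0.398]
force: [0.4, -0.2, -1.3]
gripper_width: 19.6
```

Call:
send_rows(commands=[0,1,0,0,0,0,1,0,1,0,0,0,0,1,0,0,0,0,0,0,1])

```text
time_s: 10.38
tcp_pos: [382.0, 242.4, 52.8]
tool_rot: [-0.585, 0.585, 0.398, -0.398]
force: [0.4, -0.2, -1.6]
gripper_width: 19.4
```

Call:
send_rows(commands=[0,1,0,0,0,0,1,0,0,0,0,0,0,1,0,0,0,0,0,0,1])

```text
time_s: 10.63
tcp_pos: [382.0, 242.4, 51.9]
tool_rot: [-0.585, 0.585, 0.398, -0.398]
force: [0.4, -0.6, -1.0]
gripper_width: 19.9
```

Call:
send_rows(commands=[0,1,0,0,0,0,1,0,0,0,0,0,0,1,0,0,0,0,0,0,1])

```text
time_s: 10.88
tcp_pos: [382.2, 242.6, 51.3]
tool_rot: [0.585, -0.585, -0.398, 0.398]
force: [-1.2, -0.3, 5.6]
gripper_width: 19.4
```

Call:
send_rows(commands=[0,0,0,0,0,0,0.45,0,0,0,0,0,0,0.3,0,0,0,0,0,0,0,0,0,0,0,0,0,-0.1,0,0,0,0,0,0,-0.1,0,0,0,0,0,0,-0.1])

```text
time_s: 11.38
tcp_pos: [382.1, 242.5, 50.9]
tool_rot: [-0.585, 0.585, 0.398, -0.398]
force: [0.6, 0.3, -1.0]
gripper_width: 48.2
```

Call:
send_rows(commands=[0,-4,0,0,0,0,-0.1,0,-10,0,0,0,0,-0.1,0,-20,0,0,0,0,-0.1,0,-30,0,0,0,0,-0.1,0,-40,0,0,0,0,-0.1,0,-40,0,0,0,0,-0.1,0,0,0,0,0,0,-0.1,0,0,0,0,0,0,-0.1])

```text
time_s: 12.05
tcp_pos: [383.3, 243.4, 197.8]
tool_rot: [0.585, -0.584, -0.4, 0.396]
force: [0.3, -0.8, -0.3]
gripper_width: 48.4
```

```bash
python3 - <<'E'
from h import *
o=monitor.get_obs();print(o["time_s"],o["tcp_pos"],o["force"],o["gripper_width"])
im=snapshot("wrist");s=snapshot("scene")
cv2.imwrite("pics/a7.png",np.hstack([cv2.resize(s[140:290,200:460],(520,300)),cv2.resize(im,(280,300))])[...,::-1])
E
```

```text
12.05 [383.34327149 243.41779806 197.83168379] [ 0.34739855 -0.83019267 -0.31363321] 48.41931308919808
```

View pics/a7.png

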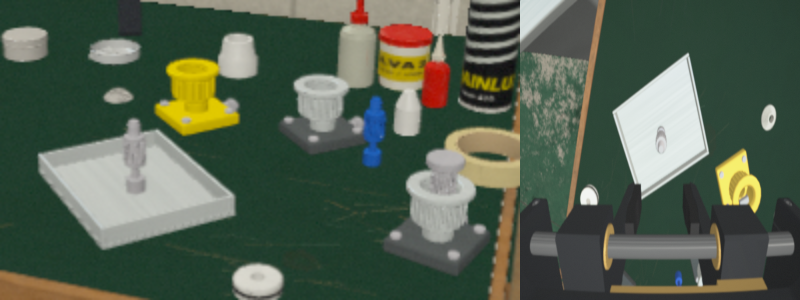

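The nipple stands upright in the tray (crop 135,158), its coupling is empty with the sleeve up (320,95), the plug is still seated (445,170), and the blue nipple hasn't moved. Handing in.

```bash
python3 -c "
from plant import workorder;print(workorder.hand_in())"
```

```text
the job is handed in; nothing more can be done
None
```

The hose-tail nipple is out of its coupling and standing upright in the tray. I handed the job in at about 12 s of robot time.

- **Removal:** I pushed the sleeve down about 10 mm at 11–14 N, pinched the nipple while it was down and drew it straight up. The sleeve then showed back up at home, with an empty bore.
- **Placing:** I lowered the nipple until it touched the tray floor at about 6 N, opened the fingers, and raised the arm to 198 mm, clear of everything.
- **Last picture:** The plug was still seated in its coupling. The blue nipple and the yellow coupling were where they started.
- **Disagreements:**
  - The opening on the nipple's grip read about 19.8 mm rather than 22 mm, which I put down to the fluted grip; the hold was firm.
  - The camera views disagreed by about 2–4 mm on the nipple's position. I corrected for this from close-up wrist and scene views.
- **No check failed.** I did not take another picture after handing in.

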